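# Unclamp the electrode and put it away

### The job

The wide steel electrode is held in the white dock under a spring-loaded flap. Tip the flap past its snap point so that it springs open (feel for its raised tail and press that down gently, never forcing the flap against its stop), then lift the electrode out and set it gently, stem up and fully home, in the recess of the empty foam block. Leave the flap standing open and everything else where it is.

Things in the scene. Friction and masses are not known exactly. Their poses are not given: they have to be found in the camera images.
- dock: White dock fixed to the table, 138 x 104 mm, 20 mm high, with a round well 65 mm wide and 8 mm deep. Origin on the table under the well's centre; x runs from the flap's hinge across the well, y along the hinge, z up. The base runs from x = -83 to +55 mm.
- well (a point): Centre of the well's floor, 12 mm above the table. Once the flap is open, its plate stands on the hinge side, free edge 51 mm from the well's axis and 97 to 123 mm above the table.
- hinge_foot (a point): Point on the dock's top right below the flap's hinge axis (dock x = -70 mm), midway between two posts at dock y = -41 and +41 mm. The posts are height-adjustable: the hinge axis was left anywhere from 40 to 66 mm above the table. That height is not measured and has to be felt (or seen).
- tail_foot (a point): Point on the table below the middle of the flap's tail, 28 mm out from the hinge (dock x = -98 mm). Pressing straight down above here takes 3 to 10 N up to the snap; then the tail drops about 10 mm away and the force vanishes. Pressed on, the tail meets its rigid stop; never load the flap with over 20 N.
- flap (a joint): Angle (rad) of the two-position aluminium spring flap: 0 shut, 1.25 open, a stop at each end. Pushed beyond about 0.8 it springs to 1.25 by itself. Shut, its plate (60 mm long, 46 wide, 4 thick) lies level over the well's edge; its tail (45 mm long, 46 wide, 4 thick) rises outward from the hinge at 34 degrees, tip 37 mm out and 25 mm above the axis. Tail down opens it.
- electrode: Wide electrode: bright steel disc 60 mm across and 10 mm thick with an upright black stem on top, 18 mm across, up to 50 mm above the underside. About 0.14 to 0.28 kg. Origin at the centre of its underside, z along the stem. Starts in the dock's well, its disc under the flap.
- foam: Rigid white foam block fixed to the table, 100 x 100 mm, 35 mm high, with an empty round recess 65 mm wide and 12 mm deep (floor 23 mm above the table) in the middle of its top. Origin on the table under the recess's centre, z up. It changes places with the other foam block.
- foam_small: A like foam block with a smaller recess, 46 mm wide, taken by the small electrode. Origin on the table under its centre.
- electrode_small: Small black electrode, disc 42 mm across, stem as on the wide one; stands in its own foam block, to be left alone.
- gel: White bottle 60 mm across, 170 mm tall, bystander. Origin under its centre.
- jar: White jar 68 mm across, 70 mm tall, bystander. Origin under its centre.
- tape: Roll of paper tape lying flat, 76 mm across, 25 mm high, bystander. Origin under its centre.
- probe: White hand-held probe lying down, about 135 mm long, 26 mm high, bystander. Origin under its handle.
- timer: Grey timer 60 x 80 mm, 30 mm high, bystander. Origin under its centre.
- bowl: Steel bowl 110 mm across, 40 mm high, bystander. Origin under its centre.
Mind the look-alikes: they are no part of the job. Leave any pink look-alike of the electrode alone. What is shaped like the foam but turquoise is not meant.

How it is judged (in metres and radians):
On the way, in this order (a step that is already met when the one before it is completed fails the run):
1. the flap has snapped open while the electrode still lies in the dock's well (value of joint flap above 1.1 rad and horizontal distance between electrode and dock below 0.008 m and z of electrode in the frame of dock below 0.017 m), for 0.2 s.
2. the electrode is lifted out of the dock, the flap still open (value of joint flap above 1.1 rad and z of electrode in the frame of dock above 0.045 m), for 0.1 s.
At the end, for the whole second after the job is handed in: The flap stands open (above 1.1 rad); the wide electrode rests released and at rest on the floor of the empty foam block's recess (underside within 2.5 mm of the floor, centred within 5 mm), stem up within 0.06 rad (value of joint flap above 1.1 rad and horizontal distance between electrode and foam below 0.005 m and z of electrode in the frame of foam between 0.02 and 0.0255 m and angle between electrode's own z axis and vertical below 0.06 rad and linear speed of electrode below 0.02 m/s and contact force between the fingers and electrode below 0.1 N); the robot touches nothing.
It fails at once if the flap is loaded with more than 20 N (forced against its stop) (contact force between flap and anything else above 20 N).
It fails at once if the electrode is pressed into the foam block with more than 35 N (contact force between electrode and foam above 35 N).
It fails at once if the electrode is dropped into the foam block (from more than about 1 cm) (horizontal distance between electrode and foam below 0.04 m and z of electrode in the frame of foam below 0.06 m and linear speed of electrode above 0.4 m/s).
It fails at once if a bystander is moved by more than 20 mm (distance of any of electrode_small, gel, jar, tape, probe, timer, bowl from where it was at the start of the episode above 0.02 m).
It also fails if it takes over 67 s, if anything falls off the work surface, if the arm or the gripper's body presses on something with over 40 N, if the wrist force passes 120 N, or if a joint passes its speed limit or range.

### The arm

A 6-joint arm with a two-finger parallel gripper is mounted at the origin on the work surface. World frame = base frame: x ahead of the robot, y to its left, z up, the work surface at z = 0. Lengths are in m, angles in degrees, forces in N, time in s.
With the tool pointing down it reaches from about 0.4 to 0.825 m from the base axis. Payload 7 kg.
Tool frame: the origin (TCP) lies midway between the tips of the shut fingers; the grasp point (between the pads) lies 19 mm behind it; z points along the fingers, y is the line along which they close (so a half turn about z gives the same grasp; the last joint's range is limited). The gripper opens to 88 mm and grips with 3 to 60 N. Pads are 19 mm wide; open, the fingers measure 130 mm over their backs; the gripper's body (78 mm by 193 mm) begins 47 mm behind the grasp point.
Start: joints at [83.027, 20.546, 0.682, 0, -70.136, -16.507], TCP at [0.269, 0.619, 0.227] pointing down, gripper open.
Joint ranges: [-176.03, 176.03], [-82.01, 121.73], [-58.28, 71.71], [-173.87, 95.51], [-174.79, -0.11], [-173.66, 173.66]. Speed limits (degrees/s): [136.94, 136.94, 172.46, 180, 180, 180].

### API

Orientations are given as [roll, pitch, yaw] about the fixed x, y, z axes, in that order (R = Rz(yaw) Ry(pitch) Rx(roll)).
In Python, from plant import r gives the robot as it stands. The module is installed in compiled form; this text tells all that it offers.
- The arm moves only by the tool play_rows, never from a script. Its argument "rows" is a list of rows, each an object with "slide": the shift along the tool's x, y, z as a fraction of full scale, a list of three; "delta_rot": the turn, a rotation vector about the tool's x, y, z as a fraction of full scale, a list of three; "fingers": the opening, from -1 (shut) to 1 (fully open). In form: [{"slide": [x, y, z], "delta_rot": [rx, ry, rz], "fingers": fingers}, ...]. A call has 1 to 8 rows; each row shifts and turns the commanded pose from where the row before left it, along the tool's axes as they then stand; what a row does not reach is not made up. Full scale, the value 1, is 0.15 m for a shift and 0.08 rad for a turn. A row lasts 1/8 s, in which the tool goes at most 62.5 mm and 10.7 degrees, less where a joint would pass 70% of its speed; a pose out of reach is approached as far as the arm can. A call with a number of a shift or a turn outside -1 to 1 is refused whole. A call with a gripper value outside its range is refused whole. The fingers move at their own pace and stop on an object; "squeeze" is the grip in N (left out, the last holds). Time passes only in rows, so rows that do not move let the fingers close. It gives the time, the measured TCP pose, the force, the opening and the grip force at its end, in the units of the state.
- r.get_state(): the state, without advancing time (a new reading comes with each control period).
- r.capture(name): name is "scene" or "top"; returns a dict with "image" (384x512x3 uint8, blue, green, red), "fx", "fy", "cx", "cy" (pixels), "distortion" ([k1, k2, p1, p2, k3] as OpenCV has them; the pictures are not rectified), "R" (3x3) and "t" (3): a world point X has camera coordinates R X + t. Camera axes: x right, y down, z forward; pixel columns grow to the right and rows downward; lengths in m; the calibration is good to about 2 mm. A picture is of the moment at which its call begins. There is no depth.
- r.close_job(): hands the job in; it is judged then, once.
The state is a dict: "time_s": time; "joints": joint angles; "qd": joint speeds; "joint_torque": joint torques, N m; "tcp_pos": TCP position; "eef_rot": TCP orientation; "contact_force": force on the tool from outside, world axes, zero at the start; "moment": the same for the moment, N m; "gripper_width": finger opening in m; "gripper_force": force on a finger pad.
Only numpy, scipy, OpenCV 4.12 (cv2) and the standard library are available. Lean on these libraries where they do the work, as an engineer would, in place of code of your own. Each camera call takes 0.05 s, during which the arm holds its last target. There are 200 camera calls.

## Working session

There is one attempt and no reset: what is moved stays moved. The work goes in short steps, Python scripts to look and compute and a tool call to move; the robot and the scene stay as the last step left them, time stands still between calls to the robot, and variables do not carry over. Pictures are saved under pics/ and viewed, at most 10 in all, crops included, and the job is handed in when it is done.

Besides the shell and the picture viewer there is one more tool, called by a JSON object that holds its "api" and its "payload". play_rows: Moves the arm, as the interface text tells. Shift numbers are shares of 0.15 m and turn numbers shares of 0.08 rad, none past 1 either way. Its arguments: {"type":"object","properties":{"rows":{"type":"array"},"squeeze":{"type":"number"}},"required":["rows"]}

```bash
mkdir -p pics; python3 - <<'E'
from plant import r
import cv2,json
for n in("scene","top"):
    c=r.capture(n); cv2.imwrite(f"pics/{n}0.png",c["image"])
    print(n,{k:(v.tolist() if hasattr(v,'tolist') else v) for k,v in c.items() if k!="image"})
s=r.get_state();print(s)
E
```

```text
scene {'fx': 357.52596826843074, 'fy': 357.52596826843074, 'cx': 251.45913595785748, 'cy': 192.88889055512436, 'distortion': [0.0032016285776642612, 0.0, 0.0, 0.0, 0.0], 'R': [[-0.8608966793210647, 0.5083967401606764, 0.019739861396712778], [0.3099411342761633, 0.5548188783278055, -0.7720832244872837], [-0.40347664222054924, -0.6585656890888516, -0.6352147922847494]], 't': [0.5316099689687214, -0.13094794449837563, 1.3015558417595972]}
top {'fx': 414.5768619842545, 'fy': 414.5768619842545, 'cx': 252.70882929127603, 'cy': 193.115220138684, 'distortion': [-0.004933022336747162, 0.0, 0.0, 0.0, 0.0], 'R': [[-0.010110499188035207, -0.9996643048680578, -0.023854881656222886], [-0.9823097891861221, 0.014390403392006403, -0.18670938476501886], [0.18698998870336692, 0.02154515868771892, -0.9821255267336434]], 't': [0.025320537293366762, 0.6045586966040439, 1.259700307119351]}
{'time_s': 0.1, 'joints': array([ 8.30288994e+01,  2.05876885e+01,  6.37354435e-01, -1.71828766e-02,
       -7.01369763e+01, -1.65079940e+01]), 'qd': array([-0.01131797, -0.0331661 ,  0.1617464 ,  0.02953652,  0.11553197,
        0.14009463]), 'joint_torque': array([-1.66910104e-03, -5.84165990e+01,  2.93750006e+01,  7.01557517e+00,
        1.01267447e-02, -5.17120043e-05]), 'tcp_pos': array([0.26876905, 0.61868348, 0.22570142]), 'eef_rot': array([ 1.79911698e+02, -9.32344406e-03, -2.34849380e+01]), 'contact_force': array([ 0.22702396, -0.86935677, -0.01194244]), 'moment': array([0.01631023, 0.00353854, 0.01609378]), 'gripper_force': 0.0, 'gripper_width': 0.08757049572266966}
```

View pics/scene0.png

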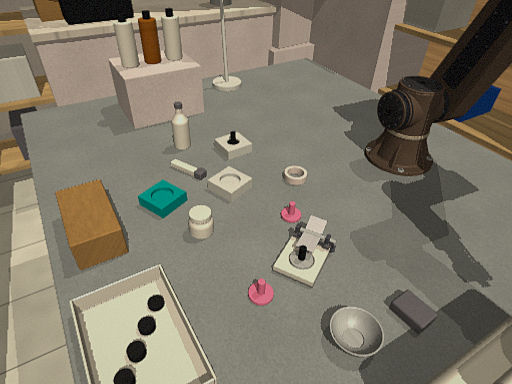

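View pics/top0.png

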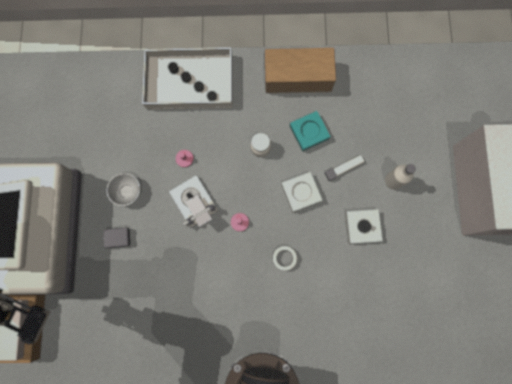

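Candidates for the electrode: black-stemmed steel disc in the dock (scene 302,255; top 190,196); pink look-alikes (top 184,158 and 240,222); small electrode (top 364,226). For the foam: empty white block (top 302,192), the turquoise one (310,130), the occupied one (364,226). I choose the one in the dock and the empty white block, and check them in a close crop.

```bash
cat > h.py <<'E'
import numpy as np,cv2
def P(c,uv,z):
    "pixel -> world point on plane z"
    K=np.array([[c["fx"],0,c["cx"]],[0,c["fy"],c["cy"]],[0,0,1]])
    n=cv2.undistortPoints(np.array([[uv]],float),K,np.array(c["distortion"]))[0,0]
    R=np.array(c["R"]);t=np.array(c["t"]);o=-R.T@t;d=R.T@[n[0],n[1],1]
    return (o+d*(z-o[2])/d[2])
def Q(c,X):
    K=np.array([[c["fx"],0,c["cx"]],[0,c["fy"],c["cy"]],[0,0,1]])
    return cv2.projectPoints(np.array(X,float).reshape(-1,3),cv2.Rodrigues(np.array(c["R"]))[0],np.array(c["t"]),K,np.array(c["distortion"]))[0][:,0]
E
python3 - <<'E'
import cv2,numpy as np
s=cv2.imread("pics/scene0.png");t=cv2.imread("pics/top0.png")
f=lambda im,x,y,w,h,k:cv2.resize(im[y:y+h,x:x+w],None,fx=k,fy=k,interpolation=cv2.INTER_CUBIC)
a=f(s,265,200,80,100,5); b=f(t,160,165,80,100,5)   # 400x500
for im,x0,y0 in((a,265,200),(b,160,165)):
    for i in range(0,80,10): cv2.putText(im,str(x0+i),(i*5,8),0,.3,(0,0,255),1);cv2.line(im,(i*5,8),(i*5,14),(0,0,255),1)
    for i in range(0,100,10): cv2.putText(im,str(y0+i),(0,i*5+4),0,.3,(0,0,255),1);cv2.line(im,(20,i*5),(26,i*5),(0,0,255),1)
cv2.imwrite("pics/c1.png",np.hstack([a,b]))
E
```

```text
(no output)
```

View pics/c1.png

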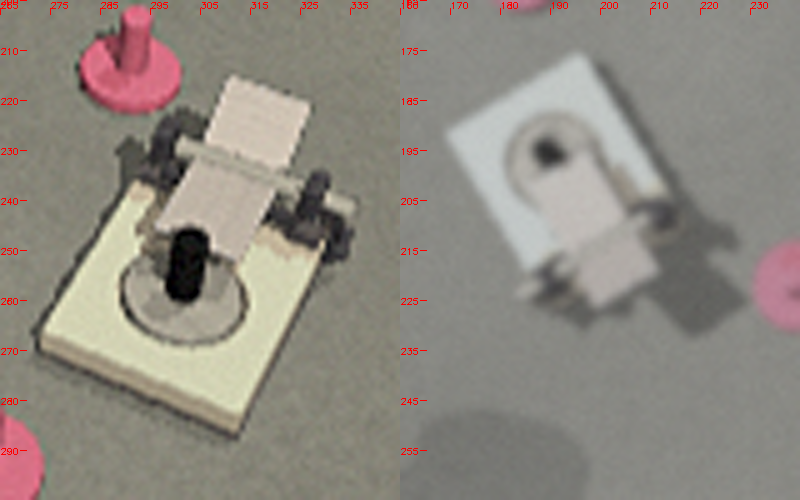

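The crop shows the black-stemmed steel disc in the white dock (scene 302,253; top 190,195), under the flap. The flap's tail rises to (scene 311–327, 215–220; top 200–212, 219–226). Next I fit the dock pose and hinge height to these corners.

```bash
cat > fit.py <<'E'
from plant import r
import pickle,numpy as np,cv2
from h import *
from scipy.optimize import least_squares
C={n:r.capture(n) for n in("scene","top")}; pickle.dump(C,open("C.pkl","wb"))
o={"scene":(265,200),"top":(160,165)}
# view, crop px, dock x,y(mm), z (mm), hinge flag
D=[("scene",40,335,55,-52,20,0),("scene",240,420,55,52,20,0),("scene",137,182,-83,-52,20,0),
("scene",232,75,-107,-23,25,1),("scene",312,103,-107,23,25,1),("scene",237,262,-10,23,2,1),
("top",447,133,55,52,20,0),("top",581,55,55,-52,20,0),
("top",660,268,-107,-23,25,1),("top",600,308,-107,23,25,1),("top",597,150,-10,-23,2,1),("top",540,185,-10,23,2,1)]
def pix(d):
    k=o[d[0]]; X=d[1]-(400 if d[0]=="top" else 0)
    return np.array([k[0]+(X+.5)/5-.5,k[1]+(d[2]+.5)/5-.5])
def res(p):
    e=[]
    for d in D:
        c,s=np.cos(p[2]),np.sin(p[2]);x,y=d[3]/1e3,d[4]/1e3
        w=[p[0]+c*x-s*y,p[1]+s*x+c*y,d[5]/1e3+d[6]*p[3]]
        e.append(Q(C[d[0]],w)[0]-pix(d))
    return np.ravel(e)
x0=P(C["top"],(190,197),.02)
f=least_squares(res,[x0[0],x0[1],.6,.05],loss="soft_l1")
p=f.x;print(p,np.degrees(p[2]));print(res(p).reshape(-1,2).round(1).tolist())
c,s=np.cos(p[2]),np.sin(p[2])
for n,x in(("hinge",-.070),("tail",-.098)):print(n,p[0]+c*x,p[1]+s*x)
# foam top face corners
for n,uv in(("top",(302,191)),("scene",(230,181))):print(P(C[n],uv,.03))
for n,uv in(("top",(240,222)),("top",(184,158))):print('pink',P(C[n],uv,.0))
f=lambda im,x,y,w,h,k:cv2.resize(im[y:y+h,x:x+w],None,fx=k,fy=k,interpolation=cv2.INTER_CUBIC)
cv2.imwrite("pics/c2.png",np.hstack([f(C["scene"]["image"],200,158,60,50,6),f(C["top"]["image"],275,167,60,50,6)]))
E
python3 fit.py
```

```text
[0.60377549 0.22111621 0.55217736 0.04464343] 31.637432198559818
[[0.4, -1.4], [0.3, -1.7], [2.5, -6.0], [-1.1, 0.3], [-0.5, 0.6], [0.4, -0.5], [-0.1, -0.3], [0.2, -1.3], [0.4, -0.0], [-0.3, -0.1], [-1.7, -0.8], [-2.6, -0.3]]
hinge 0.5441785774134326 0.18439825516580577
tail 0.5203398135277209 0.16971107244067807
[ 0.6146463  -0.14124033  0.03      ]
[ 0.61714296 -0.13423056  0.03      ]
pink [0.52000887 0.06172248 0.        ]
pink [ 7.40156710e-01  2.50566644e-01 -2.22044605e-16]
```

View pics/c2.png

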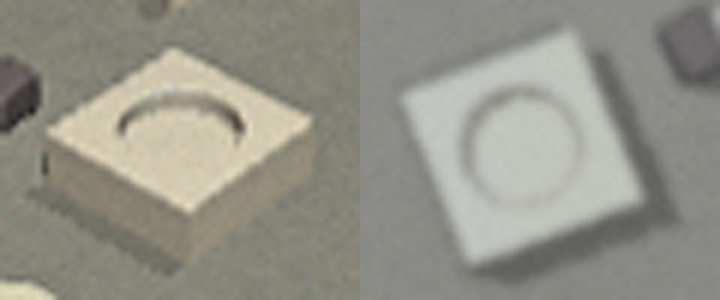

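The foam crop shows the empty white block: top-face corners in the scene crop at (173,47), (313,122), (190,212) and (47,130), and in the top crop at (210,27), (283,200), (115,265) and (43,97). I fit the foam and refit the dock with the stem included.

```bash
cat > fit2.py <<'E'
import pickle,numpy as np
from h import *
from scipy.optimize import least_squares
C=pickle.load(open("C.pkl","rb"))
F={"scene":[(173,47),(313,122),(190,212),(47,130)],"top":[(210,27),(283,200),(115,265),(43,97)]}
o={"scene":(200,158),"top":(275,167)}
W=[]
for n in F:
    w=np.array([P(C[n],(o[n][0]+(u+.5)/6-.5,o[n][1]+(v+.5)/6-.5),.035) for u,v in F[n]])
    print(n,w.mean(0).round(4),np.linalg.norm(w-np.roll(w,1,0),axis=1).round(3))
o={"scene":(265,200),"top":(160,165)}
D=[("scene",40,335,55,-52,20,0),("scene",240,420,55,52,20,0),
("scene",232,75,-107,-23,25,1),("scene",312,103,-107,23,25,1),("scene",237,262,-10,23,0,1),("scene",189,235,0,0,62,0),
("top",447,133,55,52,20,0),("top",581,55,55,-52,20,0),("top",549,150,0,0,62,0),
("top",660,268,-107,-23,25,1),("top",600,308,-107,23,25,1)]
def pix(d):
    k=o[d[0]]; X=d[1]-(400 if d[0]=="top" else 0)
    return np.array([k[0]+(X+.5)/5-.5,k[1]+(d[2]+.5)/5-.5])
def res(p,DD=D):
    e=[]
    for d in DD:
        c,s=np.cos(p[2]),np.sin(p[2]);x,y=d[3]/1e3,d[4]/1e3
        e.append(Q(C[d[0]],[p[0]+c*x-s*y,p[1]+s*x+c*y,d[5]/1e3+d[6]*p[3]])[0]-pix(d))
    return np.ravel(e)
for sel in(("scene","top"),("scene",),("top",)):
    DD=[d for d in D if d[0] in sel]
    p=least_squares(res,[.604,.221,.55,.05],args=(DD,)).x
    print(sel,p.round(4),np.degrees(p[2]).round(1),res(p,DD).reshape(-1,2).round(1).tolist())
    c,s=np.cos(p[2]),np.sin(p[2])
    print("tail",p[0]-c*.098,p[1]-s*.098)
E
python3 fit2.py
```

```text
scene [ 0.6149 -0.1401  0.035 ] [0.099 0.102 0.098 0.101]
top [ 0.6136 -0.1398  0.035 ] [0.099 0.102 0.097 0.099]
('scene', 'top') [0.6039 0.2217 0.5477 0.0465] 31.4 [[0.4, -1.3], [0.3, -1.4], [-0.8, 0.0], [-0.2, 0.3], [0.5, -0.3], [0.6, 0.1], [-0.3, -0.4], [0.1, -1.3], [-0.9, -0.6], [-0.0, -0.0], [-0.7, -0.2]]
tail 0.5202705273115413 0.17071068831655978
('scene',) [0.6063 0.2237 0.5406 0.0498] 31.0 [[-0.0, -0.6], [-0.2, -0.3], [-0.6, -0.1], [0.1, 0.3], [0.4, -0.2], [0.3, 1.0]]
tail 0.5222780943420341 0.17328265601710055
('top',) [0.6017 0.2202 0.5576 0.0563] 31.9 [[0.1, 0.4], [0.3, -0.7], [-0.4, 0.1], [0.4, 0.0], [-0.4, 0.1]]
tail 0.5185553681032458 0.16834525325218522
```

{"api": "play_rows", "payload": {"rows": [{"slide":[0.3,0.23,0],"delta_rot":[0,0,0],"fingers":-1},{"slide":[0.3,0.23,0],"delta_rot":[0,0,0],"fingers":-1},{"slide":[0.3,0.23,0],"delta_rot":[0,0,0],"fingers":-1},{"slide":[0.3,0.23,0],"delta_rot":[0,0,0],"fingers":-1},{"slide":[0.3,0.23,0],"delta_rot":[0,0,0],"fingers":-1},{"slide":[0.3,0.23,0],"delta_rot":[0,0,0],"fingers":-1},{"slide":[0.3,0.23,0],"delta_rot":[0,0,0],"fingers":-1},{"slide":[0.3,0.23,0],"delta_rot":[0,0,0],"fingers":-1}], "squeeze": 10}}

```text
time_s: 1.2
tcp_pos: [0.4897, 0.2208, 0.2267]
eef_rot: [-180.0, -0.0, -23.5]
contact_force: [0.3, 0.9, 0.7]
gripper_width: 0.0135
gripper_force: 0.0
```

{"api": "play_rows", "payload": {"rows": [{"slide":[0.3,0.23,0],"delta_rot":[0,0,0],"fingers":-1},{"slide":[0,0,0],"delta_rot":[0,0,-1],"fingers":-1},{"slide":[0,0,0],"delta_rot":[0,0,-1],"fingers":-1},{"slide":[0,0,0],"delta_rot":[0,0,-1],"fingers":-1},{"slide":[0,0,0],"delta_rot":[0,0,-1],"fingers":-1},{"slide":[0,0,0],"delta_rot":[0,0,-1],"fingers":-1},{"slide":[0,0,0],"delta_rot":[0,0,-1],"fingers":-1}]}}

```text
time_s: 2.08
tcp_pos: [0.5166, 0.1729, 0.2265]
eef_rot: [180.0, 0.0, 4.2]
contact_force: [0.6, 0.6, 0.5]
gripper_width: 0.0004
gripper_force: 0.0
```

{"api": "play_rows", "payload": {"rows": [{"slide":[0,0,0],"delta_rot":[0,0,-1],"fingers":-1},{"slide":[0,0,0],"delta_rot":[0,0,-1],"fingers":-1},{"slide":[0,0,0],"delta_rot":[0,0,-1],"fingers":-1},{"slide":[0,0,0],"delta_rot":[0,0,-1],"fingers":-1},{"slide":[0,0,0],"delta_rot":[0,0,-1],"fingers":-1},{"slide":[0,0,0],"delta_rot":[0,0,-1],"fingers":-1},{"slide":[0,0,0],"delta_rot":[0,0,0],"fingers":-1}]}}

```text
time_s: 2.95
tcp_pos: [0.5166, 0.1729, 0.2265]
eef_rot: [-180.0, 0.0, 31.5]
contact_force: [-0.2, -1.0, -0.1]
gripper_width: 0.0006
gripper_force: 0.0
```

{"api": "play_rows", "payload": {"rows": [{"slide":[0,0.025,0.3],"delta_rot":[0,0,0],"fingers":-1},{"slide":[0,0,0.3],"delta_rot":[0,0,0],"fingers":-1},{"slide":[0,0,0.19],"delta_rot":[0,0,0],"fingers":-1},{"slide":[0,0,0],"delta_rot":[0,0,0],"fingers":-1},{"slide":[0,0,0],"delta_rot":[0,0,0],"fingers":-1}]}}

```text
time_s: 3.58
tcp_pos: [0.5194, 0.1701, 0.1093]
eef_rot: [180.0, -0.1, 31.5]
contact_force: [1.1, -0.2, 0.2]
gripper_width: 0.0006
gripper_force: 0.0
```

```bash
python3 - <<'E'
from plant import r
from h import *
c=r.capture("scene");t=r.capture("top")
f=lambda im,x,y,w,h,k:cv2.resize(im[y:y+h,x:x+w],None,fx=k,fy=k,interpolation=cv2.INTER_CUBIC)
cv2.imwrite("pics/c3.png",np.hstack([f(c["image"],255,180,100,120,4),f(t["image"],150,165,100,120,4)]))
print(r.get_state()["tcp_pos"],r.get_state()["contact_force"])
E
```

```text
[0.51960271 0.17035582 0.10969959] [ 0.23664649  0.91887784 -0.3328223 ]
```

View pics/c3.png

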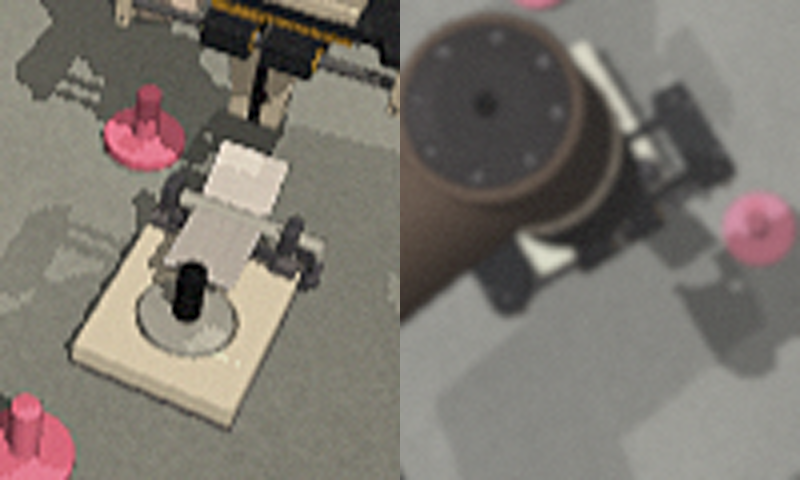

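The crop shows the shut fingers centred over the raised tail (left crop about 255,110, tail tip at 222–287,145–160). Now I feel downward in small steps.

{"api": "play_rows", "payload": {"rows": [{"slide":[0,0,0.05],"delta_rot":[0,0,0],"fingers":-1},{"slide":[0,0,0.04],"delta_rot":[0,0,0],"fingers":-1},{"slide":[0,0,0.02],"delta_rot":[0,0,0],"fingers":-1},{"slide":[0,0,0.02],"delta_rot":[0,0,0],"fingers":-1}]}}

```text
time_s: 4.18
tcp_pos: [0.5186, 0.1697, 0.0883]
eef_rot: [180.0, 0.0, 31.5]
contact_force: [-0.3, -0.7, 0.2]
gripper_width: 0.0005
gripper_force: 0.0
```

{"api": "play_rows", "payload": {"rows": [{"slide":[0,0,0.02],"delta_rot":[0,0,0],"fingers":-1},{"slide":[0,0,0.02],"delta_rot":[0,0,0],"fingers":-1}]}}

```text
time_s: 4.42
tcp_pos: [0.5187, 0.1697, 0.0824]
eef_rot: [180.0, 0.0, 31.5]
contact_force: [-0.8, 0.1, 0.4]
gripper_width: 0.0006
gripper_force: 0.0
```

{"api": "play_rows", "payload": {"rows": [{"slide":[0,0,0.02],"delta_rot":[0,0,0],"fingers":-1},{"slide":[0,0,0],"delta_rot":[0,0,0],"fingers":-1}]}}

```text
time_s: 4.68
tcp_pos: [0.5185, 0.1696, 0.0793]
eef_rot: [180.0, 0.0, 31.5]
contact_force: [0.9, -0.2, -0.1]
gripper_width: 0.0005
gripper_force: 0.0
```

{"api": "play_rows", "payload": {"rows": [{"slide":[0,0,0.02],"delta_rot":[0,0,0],"fingers":-1},{"slide":[0,0,0],"delta_rot":[0,0,0],"fingers":-1}]}}

```text
time_s: 4.92
tcp_pos: [0.5185, 0.1697, 0.0763]
eef_rot: [180.0, 0.0, 31.5]
contact_force: [0.0, 0.2, -0.5]
gripper_width: 0.0005
gripper_force: 0.0
```

{"api": "play_rows", "payload": {"rows": [{"slide":[0,0,0.02],"delta_rot":[0,0,0],"fingers":-1},{"slide":[0,0,0],"delta_rot":[0,0,0],"fingers":-1}]}}

```text
time_s: 5.18
tcp_pos: [0.5189, 0.1699, 0.0738]
eef_rot: [180.0, -0.0, 31.5]
contact_force: [-0.4, -1.0, 2.8]
gripper_width: 0.0006
gripper_force: 1.3
```

{"api": "play_rows", "payload": {"rows": [{"slide":[0,0,0.02],"delta_rot":[0,0,0],"fingers":-1},{"slide":[0,0,0],"delta_rot":[0,0,0],"fingers":-1}]}}

```text
time_s: 5.42
tcp_pos: [0.5175, 0.1689, 0.0706]
eef_rot: [180.0, 0.1, 31.5]
contact_force: [-5.5, -2.1, 8.4]
gripper_width: 0.0004
gripper_force: 4.6
```

{"api": "play_rows", "payload": {"rows": [{"slide":[0,0,0.02],"delta_rot":[0,0,0],"fingers":-1},{"slide":[0,0,0],"delta_rot":[0,0,0],"fingers":-1}]}}

```text
time_s: 5.68
tcp_pos: [0.517, 0.1684, 0.0675]
eef_rot: [180.0, 0.2, 31.5]
contact_force: [-5.4, -3.0, 9.2]
gripper_width: 0.0002
gripper_force: 4.3
```

{"api": "play_rows", "payload": {"rows": [{"slide":[0,0,0.02],"delta_rot":[0,0,0],"fingers":-1},{"slide":[0,0,0],"delta_rot":[0,0,0],"fingers":-1}]}}

```text
time_s: 5.92
tcp_pos: [0.5171, 0.1684, 0.0644]
eef_rot: [180.0, 0.2, 31.5]
contact_force: [-4.9, -3.1, 7.7]
gripper_width: 0.0007
gripper_force: 3.9
```

{"api": "play_rows", "payload": {"rows": [{"slide":[0,0,0.02],"delta_rot":[0,0,0],"fingers":-1},{"slide":[0,0,0.02],"delta_rot":[0,0,0],"fingers":-1}]}}

```text
time_s: 6.18
tcp_pos: [0.5172, 0.1685, 0.0584]
eef_rot: [180.0, 0.2, 31.5]
contact_force: [-2.4, -1.1, 5.4]
gripper_width: 0.0003
gripper_force: 2.5
```

{"api": "play_rows", "payload": {"rows": [{"slide":[0,0,0.02],"delta_rot":[0,0,0],"fingers":-1},{"slide":[0,0,0.01],"delta_rot":[0,0,0],"fingers":-1}]}}

```text
time_s: 6.42
tcp_pos: [0.518, 0.1691, 0.054]
eef_rot: [180.0, 0.1, 31.5]
contact_force: [-3.2, -1.7, 3.4]
gripper_width: 0.0007
gripper_force: 2.2
```

{"api": "play_rows", "payload": {"rows": [{"slide":[0,0,0.02],"delta_rot":[0,0,0],"fingers":-1},{"slide":[0,0,0],"delta_rot":[0,0,0],"fingers":-1}]}}

```text
time_s: 6.68
tcp_pos: [0.5183, 0.1694, 0.0508]
eef_rot: [180.0, 0.1, 31.5]
contact_force: [-2.3, -2.3, 3.5]
gripper_width: 0.0009
gripper_force: 1.7
```

{"api": "play_rows", "payload": {"rows": [{"slide":[0,0,0.02],"delta_rot":[0,0,0],"fingers":-1},{"slide":[0,0,0],"delta_rot":[0,0,0],"fingers":-1}]}}

```text
time_s: 6.92
tcp_pos: [0.5186, 0.1697, 0.0479]
eef_rot: [180.0, 0.0, 31.5]
contact_force: [-1.8, -1.1, 3.8]
gripper_width: 0.0002
gripper_force: 1.8
```

{"api": "play_rows", "payload": {"rows": [{"slide":[0,0,0.01],"delta_rot":[0,0,0],"fingers":-1},{"slide":[0,0,0],"delta_rot":[0,0,0],"fingers":-1}]}}

```text
time_s: 7.18
tcp_pos: [0.5187, 0.1698, 0.0464]
eef_rot: [-180.0, -0.0, 31.5]
contact_force: [-1.6, -1.5, 2.8]
gripper_width: 0.0007
gripper_force: 1.2
```

{"api": "play_rows", "payload": {"rows": [{"slide":[0,0,0.01],"delta_rot":[0,0,0],"fingers":-1},{"slide":[0,0,0],"delta_rot":[0,0,0],"fingers":-1}]}}

```text
time_s: 7.42
tcp_pos: [0.5189, 0.17, 0.0449]
eef_rot: [-180.0, -0.0, 31.5]
contact_force: [-0.1, -0.5, -0.2]
gripper_width: 0.0006
gripper_force: 0.1
```

{"api": "play_rows", "payload": {"rows": [{"slide":[0,0,0.01],"delta_rot":[0,0,0],"fingers":-1},{"slide":[0,0,0],"delta_rot":[0,0,0],"fingers":-1}]}}

```text
time_s: 7.68
tcp_pos: [0.5188, 0.1699, 0.0434]
eef_rot: [-180.0, -0.0, 31.5]
contact_force: [-0.3, 0.3, 0.4]
gripper_width: 0.0007
gripper_force: 0.0
```

The flap snapped: the force vanished at z 0.045. I retract up, back off, and look.

{"api": "play_rows", "payload": {"rows": [{"slide":[0,0,-0.2],"delta_rot":[0,0,0],"fingers":-1},{"slide":[0,0,-0.35],"delta_rot":[0,0,0],"fingers":-1},{"slide":[0,0,-0.35],"delta_rot":[0,0,0],"fingers":-1},{"slide":[-0.3,0,-0.1],"delta_rot":[0,0,0],"fingers":1},{"slide":[-0.35,0,0],"delta_rot":[0,0,0],"fingers":1},{"slide":[0,0,0],"delta_rot":[0,0,0],"fingers":1}]}}

```text
time_s: 8.43
tcp_pos: [0.4331, 0.1172, 0.1942]
eef_rot: [-179.9, -0.1, 31.5]
contact_force: [1.2, 0.2, -0.2]
gripper_width: 0.025
gripper_force: 0.0
```

```bash
python3 - <<'E'
from plant import r
from h import *
import pickle
C={n:r.capture(n) for n in("scene","top")}; pickle.dump(C,open("C2.pkl","wb"))
f=lambda im,x,y,w,h,k:cv2.resize(im[y:y+h,x:x+w],None,fx=k,fy=k,interpolation=cv2.INTER_CUBIC)
cv2.imwrite("pics/c4.png",np.hstack([f(C["scene"]["image"],265,205,70,90,5),f(C["top"]["image"],160,165,80,90,5)]))
print(r.get_state()["tcp_pos"])
E
```

```text
[0.43568894 0.11885204 0.19428465]
```

View pics/c4.png

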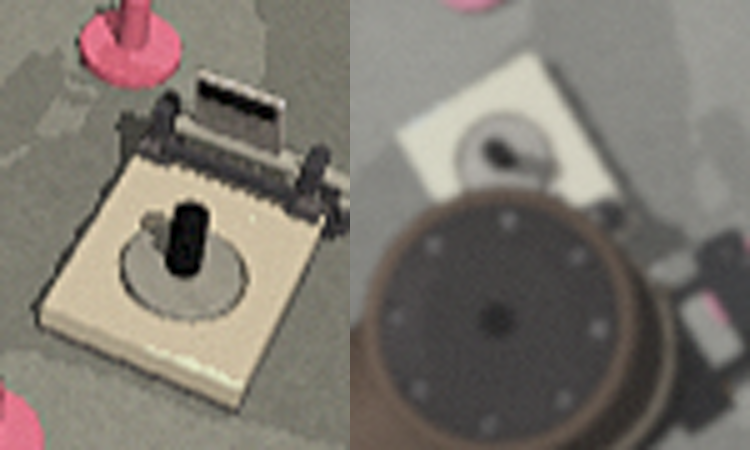

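The flap stands open (scene crop 195–285, 70–150). The electrode lies in the well: stem top at about (190,212) and well centre at about (184,277) in the scene crop; well centre at about (154,164) in the top crop.

```bash
python3 - <<'E'
from h import *
import pickle
C=pickle.load(open("C2.pkl","rb"))
o={"scene":(265,205),"top":(160,165)}
for n,u,v,z in(("scene",190,212,.062),("scene",184,277,.020),("top",154,164,.020),("top",137,148,.062)):
    print(n,z,P(C[n],(o[n][0]+(u+.5)/5-.5,o[n][1]+(v+.5)/5-.5),z).round(4))
E
```

```text
scene 0.062 [0.6052 0.222  0.062 ]
scene 0.02 [0.6071 0.2272 0.02  ]
top 0.02 [0.6006 0.2228 0.02  ]
top 0.062 [0.6035 0.2265 0.062 ]
```

{"api": "play_rows", "payload": {"rows": [{"slide":[0.33,0,0],"delta_rot":[0,0,0],"fingers":1},{"slide":[0.33,0,0],"delta_rot":[0,0,0],"fingers":1},{"slide":[0.33,0,0],"delta_rot":[0,0,0],"fingers":1},{"slide":[0.33,0,0],"delta_rot":[0,0,0],"fingers":1},{"slide":[0,0,0.3],"delta_rot":[0,0,0],"fingers":1},{"slide":[0,0,0.3],"delta_rot":[0,0,0],"fingers":1},{"slide":[0,0,0],"delta_rot":[0,0,0],"fingers":1},{"slide":[0,0,0],"delta_rot":[0,0,0],"fingers":1}]}}

```text
time_s: 9.52
tcp_pos: [0.6057, 0.2229, 0.1047]
eef_rot: [180.0, -0.1, 31.6]
contact_force: [-0.3, 0.6, 1.4]
gripper_width: 0.0875
gripper_force: 0.0
```

```bash
python3 - <<'E'
from plant import r
from h import *
c=r.capture("scene");s=r.get_state()
im=cv2.resize(c["image"][180:300,245:365],None,fx=5,fy=5,interpolation=cv2.INTER_CUBIC)
print(s["tcp_pos"],s["eef_rot"],s["contact_force"])
cv2.imwrite("pics/c5.png",im)
E
```

```text
[0.60587733 0.22309062 0.10555093] [ 1.79974241e+02 -1.61598799e-01  3.15530625e+01] [-0.35498542 -0.10503273  0.26459579]
```

View pics/c5.png

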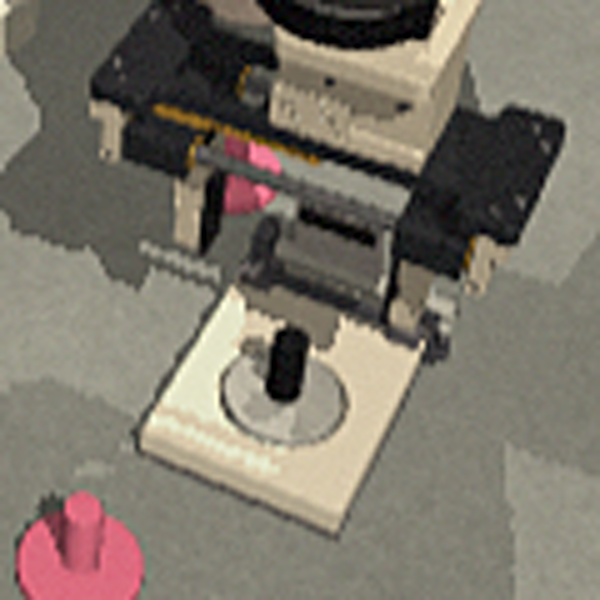

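The open fingers (tips at about 190,250 and 402,325) straddle the stem (290,345), with the flap open behind them. I descend in stages.

{"api": "play_rows", "payload": {"rows": [{"slide":[0,0,0.12],"delta_rot":[0,0,0],"fingers":1},{"slide":[0,0,0.12],"delta_rot":[0,0,0],"fingers":1},{"slide":[0,0,0.12],"delta_rot":[0,0,0],"fingers":1},{"slide":[0,0,0.06],"delta_rot":[0,0,0],"fingers":1},{"slide":[0,0,0],"delta_rot":[0,0,0],"fingers":1}]}}

```text
time_s: 10.2
tcp_pos: [0.6038, 0.2219, 0.0394]
eef_rot: [180.0, 0.1, 31.5]
contact_force: [-0.1, -0.3, -0.1]
gripper_width: 0.0876
gripper_force: 0.0
```

{"api": "play_rows", "payload": {"rows": [{"slide":[0,0,0.04],"delta_rot":[0,0,0],"fingers":1},{"slide":[0,0,0.03],"delta_rot":[0,0,0],"fingers":1},{"slide":[0,0,0],"delta_rot":[0,0,0],"fingers":-0.5},{"slide":[0,0,0],"delta_rot":[0,0,0],"fingers":-0.5},{"slide":[0,0,0],"delta_rot":[0,0,0],"fingers":-0.5}]}}

```text
time_s: 10.82
tcp_pos: [0.6045, 0.2224, 0.0303]
eef_rot: [180.0, -0.0, 31.5]
contact_force: [-0.5, -0.3, 0.5]
gripper_width: 0.0631
gripper_force: 0.0
```

```bash
python3 - <<'E'
from plant import r
from h import *
c=r.capture("scene");s=r.get_state()
im=cv2.resize(c["image"][200:290,260:350],None,fx=6,fy=6,interpolation=cv2.INTER_CUBIC)
print(s["tcp_pos"],s["eef_rot"],s["contact_force"],s["gripper_width"])
cv2.imwrite("pics/c6.png",im)
E
```

```text
[0.60442926 0.22237914 0.03030629] [-1.79998762e+02 -2.17362975e-02  3.15276175e+01] [0.59375914 0.61073123 0.48275529] 0.05896338659444781
```

View pics/c6.png

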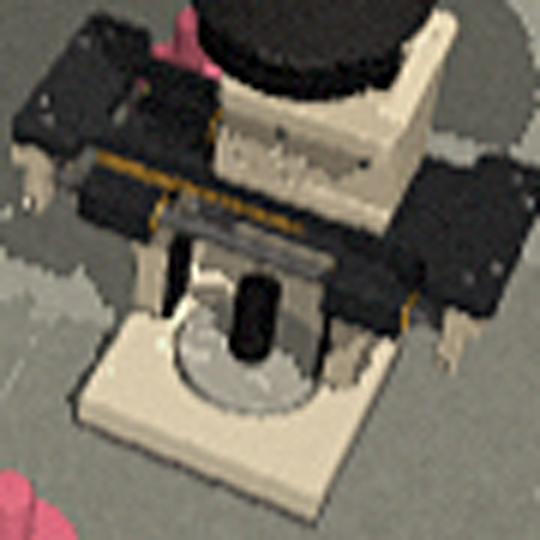

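The fingers straddle the stem at stem height. I close.

{"api": "play_rows", "payload": {"rows": [{"slide":[0,0,0],"delta_rot":[0,0,0],"fingers":-1},{"slide":[0,0,0],"delta_rot":[0,0,0],"fingers":-1},{"slide":[0,0,0],"delta_rot":[0,0,0],"fingers":-1},{"slide":[0,0,0],"delta_rot":[0,0,0],"fingers":-1},{"slide":[0,0,0],"delta_rot":[0,0,0],"fingers":-1},{"slide":[0,0,0],"delta_rot":[0,0,0],"fingers":-1},{"slide":[0,0,0],"delta_rot":[0,0,0],"fingers":-1},{"slide":[0,0,0],"delta_rot":[0,0,0],"fingers":-1}], "squeeze": 20}}

```text
time_s: 11.88
tcp_pos: [0.6043, 0.2224, 0.0301]
eef_rot: [-180.0, -0.0, 31.5]
contact_force: [0.2, 1.4, 0.2]
gripper_width: 0.0174
gripper_force: 20.0
```

{"api": "play_rows", "payload": {"rows": [{"slide":[0,0,-0.05],"delta_rot":[0,0,0],"fingers":-1},{"slide":[0,0,-0.05],"delta_rot":[0,0,0],"fingers":-1},{"slide":[0,0,-0.1],"delta_rot":[0,0,0],"fingers":-1},{"slide":[0,0,-0.2],"delta_rot":[0,0,0],"fingers":-1},{"slide":[0,0,-0.25],"delta_rot":[0,0,0],"fingers":-1},{"slide":[0,0,-0.15],"delta_rot":[0,0,0],"fingers":-1},{"slide":[0,0,0],"delta_rot":[0,0,0],"fingers":-1}]}}

```text
time_s: 12.75
tcp_pos: [0.6055, 0.223, 0.1533]
eef_rot: [-180.0, -0.3, 31.5]
contact_force: [-0.7, -0.8, -1.4]
gripper_width: 0.0173
gripper_force: 20.0
```

{"api": "play_rows", "payload": {"rows": [{"slide":[-0.12,0.2,0],"delta_rot":[0,0,0],"fingers":-1},{"slide":[-0.17,0.3,0],"delta_rot":[0,0,0],"fingers":-1},{"slide":[-0.17,0.3,0],"delta_rot":[0,0,0],"fingers":-1},{"slide":[-0.17,0.3,0],"delta_rot":[0,0,0],"fingers":-1},{"slide":[-0.17,0.3,0],"delta_rot":[0,0,0],"fingers":-1},{"slide":[-0.17,0.3,0],"delta_rot":[0,0,0],"fingers":-1},{"slide":[-0.17,0.3,0],"delta_rot":[0,0,0],"fingers":-1},{"slide":[-0.07,0.09,0],"delta_rot":[0,0,0],"fingers":-1}]}}

```text
time_s: 13.75
tcp_pos: [0.6126, -0.1425, 0.149]
eef_rot: [-179.9, 0.1, 31.4]
contact_force: [-0.3, 1.0, -1.3]
gripper_width: 0.0173
gripper_force: 20.0
```

{"api": "play_rows", "payload": {"rows": [{"slide":[0,0,0.25],"delta_rot":[0,0,0],"fingers":-1},{"slide":[0,0,0.17],"delta_rot":[0,0,0],"fingers":-1},{"slide":[0,0,0],"delta_rot":[0,0,0],"fingers":-1},{"slide":[0,0,0],"delta_rot":[0,0,0],"fingers":-1}]}}

```text
time_s: 14.25
tcp_pos: [0.6141, -0.1396, 0.0878]
eef_rot: [180.0, -0.0, 31.6]
contact_force: [-0.2, -0.1, -1.7]
gripper_width: 0.0176
gripper_force: 20.0
```

```bash
python3 - <<'E'
from plant import r
from h import *
import pickle
c=r.capture("scene");s=r.get_state();pickle.dump(c,open("C3.pkl","wb"))
im=cv2.resize(c["image"][130:210,190:270],None,fx=7,fy=7,interpolation=cv2.INTER_CUBIC)
print(s["tcp_pos"],s["eef_rot"],s["contact_force"],s["gripper_width"])
cv2.imwrite("pics/c7.png",im)
E
```

```text
[ 0.61442429 -0.13955333  0.08831342] [ 1.79939337e+02 -7.89664373e-02  3.15665250e+01] [-0.08241362  0.32144123 -0.91297114] 0.01764544453114632
```

View pics/c7.png

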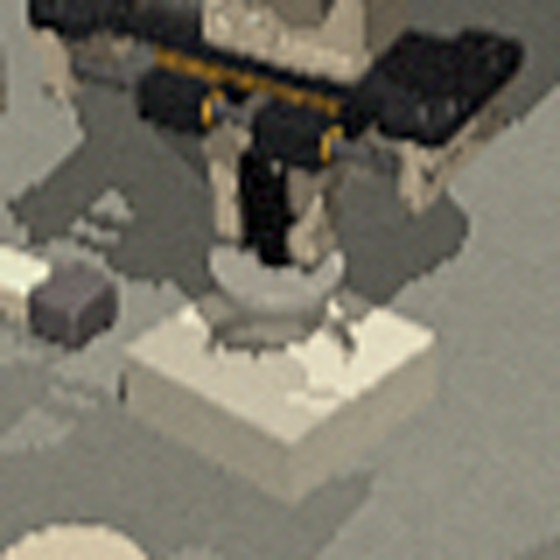

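The disc hangs level over the empty block: disc edges at columns 208 and 345, lowest point about row 310, foam corners at (127,347), (292,445) and (437,340). I compare this with the projection at the TCP.

```bash
python3 - <<'E'
from h import *
import pickle
c=pickle.load(open("C3.pkl","rb"))
k=lambda q:(q-[190,130]+.5)*7-.5
inv=lambda u,v:(190+(u+.5)/7-.5,130+(v+.5)/7-.5)
a=np.linspace(0,6.283,200)
def ext(x,y):
    q=np.vstack([k(Q(c,np.c_[x+.03*np.cos(a),y+.03*np.sin(a),0*a+z])) for z in(.0703,.0803)])
    return q[:,0].min(),q[:,0].max(),q[:,1].min(),q[:,1].max()
print("pred",np.round(ext(.6144,-.1396)))
w=[P(c,inv(*p),.035) for p in((127,347),(292,445),(437,340))]
print("foam",((w[0]+w[2])/2).round(4),np.linalg.norm(w[0]-w[1]),np.linalg.norm(w[2]-w[1]))
from scipy.optimize import fsolve
print(fsolve(lambda p:[sum(ext(*p)[:2])/2-276.5,ext(*p)[3]-311],[.614,-.14]))
# edge location from a column/row profile
g=cv2.cvtColor(c["image"],6).astype(int)
print(g[166:170,216:243].tolist()); print(g[158:186,226:232].mean(1).round().tolist())
E
```

```text
pred [212. 349. 221. 320.]
foam [ 0.6146 -0.1393  0.035 ] 0.10183248879349915 0.09796284024482492
[ 0.61302468 -0.14605821]
[[88, 85, 86, 85, 154, 160, 158, 160, 131, 143, 107, 5, 5, 12, 21, 72, 137, 149, 170, 118, 105, 163, 168, 83, 89, 87, 91], [85, 94, 87, 73, 167, 158, 154, 156, 158, 158, 143, 53, 0, 4, 2, 46, 99, 108, 124, 90, 140, 167, 193, 98, 85, 91, 86], [93, 85, 91, 77, 156, 159, 153, 157, 158, 153, 157, 133, 131, 94, 131, 133, 142, 68, 80, 132, 158, 154, 177, 84, 92, 92, 89], [92, 91, 93, 83, 107, 167, 159, 157, 158, 151, 154, 156, 154, 141, 158, 165, 165, 131, 135, 160, 151, 158, 135, 75, 87, 89, 89]]
[19.0, 23.0, 14.0, 10.0, 18.0, 34.0, 36.0, 35.0, 37.0, 41.0, 130.0, 155.0, 152.0, 152.0, 162.0, 152.0, 130.0, 113.0, 128.0, 139.0, 131.0, 122.0, 159.0, 183.0, 184.0, 186.0, 185.0, 185.0]
```

{"api": "play_rows", "payload": {"rows": [{"slide":[-0.003,-0.006,0.1],"delta_rot":[0,0,0],"fingers":-1},{"slide":[0,0,0.07],"delta_rot":[0,0,0],"fingers":-1},{"slide":[0,0,0.03],"delta_rot":[0,0,0],"fingers":-1},{"slide":[0,0,0],"delta_rot":[0,0,0],"fingers":-1}]}}

```text
time_s: 14.8
tcp_pos: [0.6124, -0.1394, 0.0565]
eef_rot: [-180.0, 0.1, 31.5]
contact_force: [-0.3, -0.1, -1.7]
gripper_width: 0.0176
gripper_force: 20.0
```

{"api": "play_rows", "payload": {"rows": [{"slide":[0,0,0.015],"delta_rot":[0,0,0],"fingers":-1},{"slide":[0,0,0.01],"delta_rot":[0,0,0],"fingers":-1},{"slide":[0,0,0],"delta_rot":[0,0,0],"fingers":-1}]}}

```text
time_s: 15.18
tcp_pos: [0.6127, -0.1393, 0.0534]
eef_rot: [180.0, -0.0, 31.5]
contact_force: [-0.4, -0.2, -1.6]
gripper_width: 0.0177
gripper_force: 20.0
```

{"api": "play_rows", "payload": {"rows": [{"slide":[0,0,0.01],"delta_rot":[0,0,0],"fingers":-1},{"slide":[0,0,0],"delta_rot":[0,0,0],"fingers":-1}]}}

```text
time_s: 15.42
tcp_pos: [0.6126, -0.1393, 0.0518]
eef_rot: [-180.0, 0.0, 31.5]
contact_force: [1.2, -0.4, -0.9]
gripper_width: 0.0175
gripper_force: 20.0
```

{"api": "play_rows", "payload": {"rows": [{"slide":[0,0,0.01],"delta_rot":[0,0,0],"fingers":-1},{"slide":[0,0,0],"delta_rot":[0,0,0],"fingers":-1}]}}

```text
time_s: 15.68
tcp_pos: [0.6127, -0.1393, 0.0502]
eef_rot: [-180.0, 0.0, 31.5]
contact_force: [0.2, -0.0, -1.3]
gripper_width: 0.0181
gripper_force: 20.0
```

{"api": "play_rows", "payload": {"rows": [{"slide":[0,0,0.01],"delta_rot":[0,0,0],"fingers":-1},{"slide":[0,0,0.01],"delta_rot":[0,0,0],"fingers":-1},{"slide":[0,0,0],"delta_rot":[0,0,0],"fingers":-1}]}}

```text
time_s: 16.05
tcp_pos: [0.6127, -0.1393, 0.0472]
eef_rot: [-180.0, 0.0, 31.5]
contact_force: [0.6, -0.4, -1.8]
gripper_width: 0.0174
gripper_force: 20.0
```

{"api": "play_rows", "payload": {"rows": [{"slide":[0,0,0.01],"delta_rot":[0,0,0],"fingers":-1},{"slide":[0,0,0.01],"delta_rot":[0,0,0],"fingers":-1},{"slide":[0,0,0],"delta_rot":[0,0,0],"fingers":-1}]}}

```text
time_s: 16.42
tcp_pos: [0.6127, -0.1393, 0.0442]
eef_rot: [-180.0, 0.0, 31.5]
contact_force: [0.2, 0.8, -2.3]
gripper_width: 0.0175
gripper_force: 20.0
```

{"api": "play_rows", "payload": {"rows": [{"slide":[0,0,0.01],"delta_rot":[0,0,0],"fingers":-1},{"slide":[0,0,0],"delta_rot":[0,0,0],"fingers":-1}]}}

```text
time_s: 16.68
tcp_pos: [0.6127, -0.1393, 0.0427]
eef_rot: [-180.0, 0.0, 31.5]
contact_force: [0.2, 0.3, -1.9]
gripper_width: 0.0175
gripper_force: 20.0
```

{"api": "play_rows", "payload": {"rows": [{"slide":[0,0,0.005],"delta_rot":[0,0,0],"fingers":-1},{"slide":[0,0,0],"delta_rot":[0,0,0],"fingers":-1}]}}

```text
time_s: 16.92
tcp_pos: [0.6127, -0.1393, 0.042]
eef_rot: [180.0, -0.0, 31.5]
contact_force: [0.7, 0.4, -0.7]
gripper_width: 0.0173
gripper_force: 20.0
```

{"api": "play_rows", "payload": {"rows": [{"slide":[0,0,0.006],"delta_rot":[0,0,0],"fingers":-1},{"slide":[0,0,0],"delta_rot":[0,0,0],"fingers":-1}]}}

```text
time_s: 17.18
tcp_pos: [0.6127, -0.1393, 0.0411]
eef_rot: [180.0, -0.0, 31.5]
contact_force: [0.8, 0.3, -0.5]
gripper_width: 0.0172
gripper_force: 20.0
```

{"api": "play_rows", "payload": {"rows": [{"slide":[0,0,0],"delta_rot":[0,0,0],"fingers":-0.6},{"slide":[0,0,0],"delta_rot":[0,0,0],"fingers":-0.3},{"slide":[0,0,0],"delta_rot":[0,0,0],"fingers":-0.2},{"slide":[0,0,0],"delta_rot":[0,0,0],"fingers":-0.2}]}}

```text
time_s: 17.68
tcp_pos: [0.6126, -0.1394, 0.0412]
eef_rot: [180.0, 0.0, 31.5]
contact_force: [0.5, -0.3, -0.3]
gripper_width: 0.0345
gripper_force: 0.0
```

{"api": "play_rows", "payload": {"rows": [{"slide":[0,0,-0.05],"delta_rot":[0,0,0],"fingers":-0.2},{"slide":[0,0,-0.15],"delta_rot":[0,0,0],"fingers":-0.2},{"slide":[0,0,-0.35],"delta_rot":[0,0,0],"fingers":-0.2},{"slide":[-0.3,0,-0.2],"delta_rot":[0,0,0],"fingers":-0.2},{"slide":[-0.3,0,0],"delta_rot":[0,0,0],"fingers":-0.2},{"slide":[-0.3,0,0],"delta_rot":[0,0,0],"fingers":-0.2},{"slide":[0,0,0],"delta_rot":[0,0,0],"fingers":-0.2}]}}

```text
time_s: 18.55
tcp_pos: [0.4952, -0.211, 0.1548]
eef_rot: [180.0, -0.0, 31.4]
contact_force: [0.9, 0.1, 0.4]
gripper_width: 0.0349
gripper_force: 0.0
```

```bash
python3 - <<'E'
from plant import r
from h import *
C={n:r.capture(n)["image"] for n in("scene","top")}
f=lambda im,x,y,w,h,k:cv2.resize(im[y:y+h,x:x+w],None,fx=k,fy=k,interpolation=cv2.INTER_CUBIC)
cv2.imwrite("pics/c8.png",np.hstack([f(C["scene"],195,150,70,60,5),f(C["scene"],275,195,70,60,5)]))
s=r.get_state();print(s["tcp_pos"],s["contact_force"])
E
```

```text
[ 0.49778605 -0.21026183  0.15464126] [0.28900596 0.03168265 0.70781686]
```

View pics/c8.png

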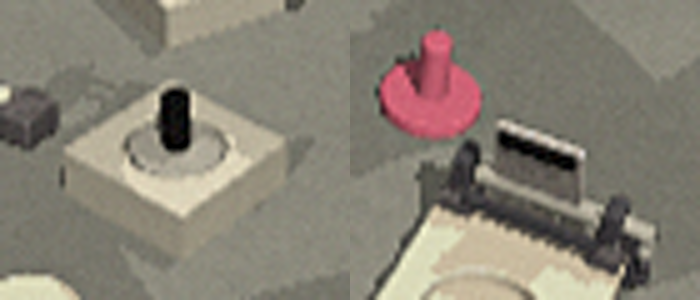

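The electrode stands upright and seated in the recess (175,145), released, and the flap stands open (540,160). I hand the job in.

```bash
python3 -c "
from plant import r
print(r.close_job())"
```

```text
the job is handed in; nothing more can be done
None
```

The flap is snapped open and the wide electrode stands stem up, released, in the empty foam block's recess. The job is handed in; no verdict came back, but the last picture showed both in place.

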